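# Serve the baked biscuit with the turner

## Robot

A 6-joint arm with a two-finger parallel gripper is mounted at the origin on the work surface. World frame = base frame: x ahead of the robot, y to its left, z up, the work surface at z = 0. Lengths are in m, angles in degrees, forces in N, time in s.
With the tool pointing down it reaches from about 0.375 to 0.9 m from the base axis. Payload 3.1 kg.
Tool frame: the origin (TCP) lies on the centre line of the jaws, within the pads' length; the fingertips stand 25 mm ahead of it and the grasp point (between the pads) lies 6 mm ahead of it; y points along the fingers, x is the direction in which the jaws open and shut, and the axes are right-handed (so a half turn about y gives the same grasp; the last joint's range is limited). The gripper opens to 87 mm and grips with 3 to 60 N. Pads are 19 mm wide; open, the fingers measure 117 mm over their backs; the gripper's body (75 mm by 190 mm) begins 51 mm behind the grasp point.
Start: joints at [54.975, 30.224, 82.088, -0, 67.689, -10.227], TCP at [0.262, 0.567, 0.248] pointing down, gripper open.
Joint ranges: [-176.69, 176.69], [-43.24, 126.21], [12.49, 139.97], [-82, 262], [0, 151.66], [-163.58, 163.58]. Speed limits (degrees/s): [159.86, 159.86, 180, 180, 180, 180].

## Interface

Orientations are given as a 3x3 rotation matrix whose columns are the frame's x, y, z axes.
In Python, from rig import * gives the robot as it stands.
- The arm moves only by the tool play_rows, never from a script. Its argument "commands" is a list of rows, each a list of 2 entries, a list of its own where there are three numbers: the shift along the world's x, y, z in m, then the turn, a rotation vector about the world's x, y, z in rad. A call has 1 to 10 rows; each row is the pose to reach, as a shift and turn from the pose commanded when the call began; what a row does not reach only later rows make up. A row lasts 1/8 s, in which the tool goes at most 62.5 mm and 10.7 degrees, less where a joint would pass 70% of its speed; a pose out of reach is approached as far as the arm can. A call with a gripper value outside its range is refused whole. "gripper" is the finger opening in m, from 0 to 0.087, set as the call begins (left out, the last holds). The fingers move at their own pace and stop on an object; the grip force is fixed at half the most. Time passes only in rows, so rows that repeat a pose let the fingers close. It gives the time, the measured TCP pose, the force and the opening at its end, in the units of the state.
- read_state(): the state, without advancing time (a new reading comes with each control period).
- capture(name): name is "side" or "top" or "wrist"; returns a dict with "frame" (420x560x3 uint8, red, green, blue), "depth" (420x560 float32, m along the optical axis (not along the pixel's ray), 0 where there is no reading), "mtx" (3x3 intrinsics, pixels), "cam_to_world" (4x4, takes a point from camera to world coordinates); the wrist camera has in their place "hand_eye" (4x4, takes a point from camera to tool coordinates, whose origin is the TCP and whose axes are the tool frame's). Camera axes: x right, y down, z forward; pixel columns grow to the right and rows downward; lengths in m; the calibration is good to about 2 mm. The wrist camera is an equidistant fisheye: a pixel r from the principal point sees the ray r / f radians off the axis. A picture is of the moment at which its call begins: read the wrist's pose just before it.
- hand_in(): hands the job in, once; it reports no verdict.
The state is a dict: "time_s": time; "joint_positions": joint angles; "qvel": joint speeds; "tau": joint torques, N m; "position": TCP position; "tcp_rot": TCP orientation; "force": force on the tool from outside, world axes, zero at the start; "moment": the same for the moment, N m; "opening": opening from 0.0 (shut) to 1.0 (fully open).
Only numpy, scipy, OpenCV 4.12 (cv2) and the standard library are available. Lean on these libraries where they do the work, as an engineer would, in place of code of your own. Each camera call takes 0.05 s, during which the arm holds its last target. There are 200 camera calls.

## Task

The big biscuit on the baking sheet is hot: using the turner, lift it clear of the sheet and carry it to the wooden serving board, where it must lie flat, right way up and wholly on the board. Then lay the turner back with its blade flat and roughly centred on the cork rest, and let go. Do not touch the biscuit with the fingers, do not drop or fling it, and leave the ramekin, the mugs and the bottle where they stand.

Things in the scene. Friction and masses are not known exactly. Their poses are not given: they have to be found in the camera images.
- turner: Kitchen turner, loose, 170 g, starting with its blade flat on the cork rest. Origin: centre of the blade's underside; +x to the blade's tip, z up. Steel blade 90 mm long (x -45 to 45), 85 mm wide, 2 mm thick, slippery (friction about 0.3). A 16 mm wide shank climbs from its rear edge to the wooden handle. Centre of mass near x -30: it stands stably on the blade alone, handle in the air.
- turner_grip (a point): Grip point on the axis of the turner's handle, at x -90, z 50 mm in the turner's frame, same axes. The handle is a straight bar 20 mm wide (y) and 22 mm tall, parallel to the blade, from x -175 to -65 mm.
- biscuit: Round golden biscuit with dark chips, rigid, loose, 90 g, 110 mm across and 13 mm thick (too wide for the gripper), lying on the baking sheet. Origin: centre of its underside, z up. Its lower rim is bevelled: the underside is 96 mm across, widening to 110 mm at 5 mm height.
- sheet: Flat aluminium baking sheet, fixed, 250 mm (x) x 270 mm (y), 5 mm thick. Origin: centre of its underside, z up. Only the +x edge has a raised lip, 4 mm thick with its inner face at x = +121 mm, rising 12 mm above the sheet's upper face; the other three edges are open. Things slid along +x stop against the lip.
- board: Wooden serving board, fixed, 200 mm (x) x 300 mm (y) x 18 mm thick, origin: centre of its underside. Two mugs stand towards its -y end; its +y part is free.
- rest: Cork rest, fixed pad 130 mm (x) x 120 mm (y) x 8 mm thick. Origin: centre of its underside.
- ramekin: White ceramic ramekin, loose, 70 mm across at the rim, 48 mm high, standing on the sheet beside the biscuit. Origin: centre of its underside. Leave it alone.
- mug_a: Dark mug on the board, loose, 72 mm across, 95 mm high, handle on its +y side reaching about 65 mm from the axis. Origin: centre of its underside. Leave it alone.
- mug_b: A second dark mug on the board, the same as mug_a. Leave it alone.
- bottle: Amber oil bottle, loose, 64 mm across, 250 mm high, standing beyond the rest. Origin: centre of its underside. Leave it alone.
There are look-alikes about, which are no part of the job. Several things have the shape of the rest; the one meant has the colours described above. What is shaped like the turner but pink is not meant.

How it is judged (in metres and radians):
On the way, in this order (a step that is already met when the one before it is completed fails the run):
1. the biscuit rides on the turner, at least 40 mm clear above the sheet (z of biscuit in the frame of sheet above 0.045 m and contact force between turner and biscuit above 0.2 N and contact force between sheet and biscuit below 0.05 N), for 0.3 s.
2. the biscuit lies flat and wholly on the board, clear of the turner (x of biscuit in the frame of board between -0.052 and 0.052 m and y of biscuit in the frame of board between -0.102 and 0.102 m and z of biscuit in the frame of board between 0.014 and 0.022 m and angle between biscuit's own z axis and vertical below 0.06 rad and contact force between turner and biscuit below 0.05 N and linear speed of biscuit below 0.02 m/s), for 0.3 s.
At the end, for the whole second after the job is handed in: Biscuit at rest, level and right way up (0.06 rad) on the board, its centre within 52 mm (short side) and 102 mm (long side) of the board's centre, clear of the turner; turner at rest and level (0.08 rad) on the cork rest, blade centre within 30 mm of the rest's centre in x and y (all of step 2 and x of turner in the frame of rest between -0.03 and 0.03 m and y of turner in the frame of rest between -0.03 and 0.03 m and z of turner in the frame of rest between 0.004 and 0.013 m and angle between turner's own z axis and vertical below 0.08 rad and linear speed of turner below 0.02 m/s); the robot touches nothing.
It fails at once if the fingers touch the hot biscuit (contact force between the fingers and biscuit above 0.3 N).
It fails at once if the biscuit is dropped or flung (faster than 0.8 m/s) (linear speed of biscuit above 0.8 m/s).
It fails at once if the ramekin is moved more than 20 mm or tipped (distance of ramekin from where it was at the start of the episode above 0.02 m or angle between ramekin's own z axis and vertical above 0.3 rad).
It fails at once if a mug is moved more than 20 mm or tipped (distance of any of mug_a, mug_b from where it was at the start of the episode above 0.02 m or angle between any of mug_a, mug_b's own z axis and vertical above 0.3 rad).
It fails at once if the bottle is moved more than 20 mm or tipped (distance of bottle from where it was at the start of the episode above 0.02 m or angle between bottle's own z axis and vertical above 0.3 rad).
It also fails if it takes over 67 s, if anything falls off the work surface, if the arm or the gripper's body presses on something with over 40 N, if the wrist force passes 120 N, or if a joint passes its speed limit or range.

## Working session

There is one attempt and no reset: what is moved stays moved. The work goes in short steps, Python scripts to look and compute and a tool call to move; the robot and the scene stay as the last step left them, time stands still between calls to the robot, and variables do not carry over. Pictures are saved under pics/ and viewed, about 8 in all and at most 12, crops included, and the job is handed in when it is done.

Besides the shell and the picture viewer there is one more tool, called after "Request:" as name(argument=value, ...), one argument or row to a line, values as JSON. play_rows: Moves the arm, as the interface text tells. Its arguments: {"type":"object","properties":{"commands":{"type":"array"},"gripper":{"type":"number"}},"required":["commands"]}

```bash
ls; mkdir -p pics; cat > h.py <<'E'
from rig import *
import numpy as np, cv2
def world(c,depth=True):
    K=np.array(c["mtx"]);D=c["depth"];h,w=D.shape
    u,v=np.meshgrid(np.arange(w),np.arange(h))
    P=np.stack([(u-K[0,2])/K[0,0]*D,(v-K[1,2])/K[1,1]*D,D],-1)
    T=np.array(c["cam_to_world"])
    W=P@T[:3,:3].T+T[:3,3]; W[D==0]=np.nan
    return W
def save(n,im): cv2.imwrite("pics/"+n+".png",im[...,::-1])
E
python3 - <<'E'
from h import *
for n in ["top","side"]:
    c=capture(n); np.savez(n+"0.npz",**c); save(n+"0",c["frame"]); print(n,np.round(c["mtx"],1).tolist(),np.round(c["cam_to_world"],3).tolist())
s=read_state(); print(s)
E
```

```text
pics
top [[512.9, 0.0, 279.5], [0.0, 512.9, 208.2], [0.0, 0.0, 1.0]] [[0.014, -0.98, 0.197, 0.264], [-1.0, -0.018, -0.018, -0.022], [0.021, -0.197, -0.98, 1.306], [0.0, 0.0, 0.0, 1.0]]
side [[523.5, 0.0, 272.6], [0.0, 523.5, 212.3], [0.0, 0.0, 1.0]] [[0.767, -0.449, 0.457, -0.181], [-0.641, -0.537, 0.549, -0.867], [-0.001, -0.714, -0.7, 1.139], [0.0, 0.0, 0.0, 1.0]]
{'time_s': 0.1, 'joint_positions': array([ 5.49751134e+01,  3.02741380e+01,  8.21496184e+01, -2.27026130e-04,
        6.76894327e+01, -1.02274743e+01]), 'qvel': array([-0.02568049, -0.07929826, -0.20043702, -0.06371337,  0.05812887,
       -0.0113693 ]), 'tau': array([ 3.70605821e-04, -4.40983486e+01, -1.77149749e+01,  6.34960597e-02,
        5.33981505e-02, -5.01389650e-05]), 'position': array([0.26174831, 0.56687082, 0.24666091]), 'tcp_rot': array([[ 4.19408615e-01, -1.13081253e-03, -9.07796858e-01],
       [ 9.07795479e-01, -1.61986267e-03,  4.19409996e-01],
       [-1.94478032e-03, -9.99998049e-01,  3.47162147e-04]]), 'force': array([-0.53599628, -0.02415646, -0.31215945]), 'moment': array([0.02741604, 0.02000352, 0.08026445]), 'opening': 1.0004082024120498}
```

View pics/top0.png

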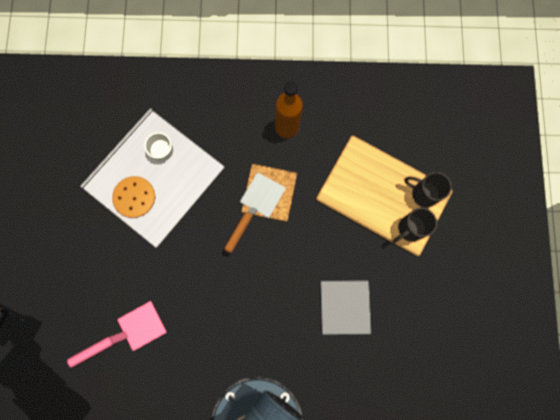

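View pics/side0.png

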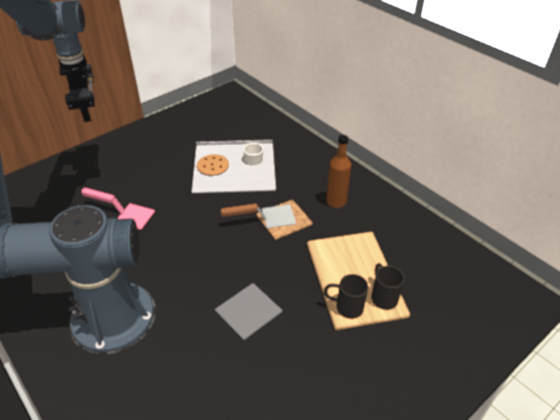

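Top view: grey-bladed turner with wooden handle on cork (269,193). The biscuit is at (133,197), the ramekin (158,148), the sheet (153,178) with its lip on the upper-left edge (82,185)-(152,110), and the board (385,195). The mugs are at (432,190) and (416,224), the bottle (288,115). Look-alikes: the grey pad (346,307) isn't cork, so it is not the rest; the pink turner (140,326) is excluded by colour.

```bash
cat > m.py <<'E'
from h import *
c=dict(np.load("top0.npz")); f=c["frame"]; W=world(c); hsv=cv2.cvtColor(f,cv2.COLOR_RGB2HSV)
def px(pts): return np.array([W[int(round(v)),int(round(u))] for u,v in pts])
def ray(u,v,z):
    K=c["mtx"];T=c["cam_to_world"]; d=T[:3,:3]@np.array([(u-K[0,2])/K[0,0],(v-K[1,2])/K[1,1],1]); o=T[:3,3]
    return o+d*(z-o[2])/d[2]
def blob(name,mask,z,roi):
    m=np.zeros_like(mask); u0,v0,u1,v1=roi; m[v0:v1,u0:u1]=mask[v0:v1,u0:u1]
    m=cv2.morphologyEx(m.astype(np.uint8),cv2.MORPH_CLOSE,np.ones((5,5)))
    cs,_=cv2.findContours(m,cv2.RETR_EXTERNAL,cv2.CHAIN_APPROX_NONE); k=max(cs,key=cv2.contourArea)
    P=np.array([ray(u,v,z)[:2] for u,v in k[:,0]]).astype(np.float32)
    r=cv2.minAreaRect(P); mm=np.zeros_like(m); cv2.drawContours(mm,[k],-1,1,-1)
    print(name,"c",np.round(r[0],4),"size",np.round(r[1],3),"ang",round(r[2],1),"medz",np.round(np.nanmedian(W[mm>0][:,2]),4))
    print("   corners",np.round(cv2.boxPoints(r),3).tolist())
    return m
H,S,V=[hsv[...,i].astype(int) for i in range(3)]
lum=V>60
blob("sheet",lum,.005,(70,95,232,255))
blob("biscuit",(S>120)&lum,.018,(105,170,165,225))
blob("board",(S>80)&(V>90),.018,(310,120,460,265))
blob("cork+turner",(V>80),.008,(235,155,305,255))
blob("blade",(S<60)&(V>100),.010,(235,160,305,225))
blob("handle",(S>100)&(V>40)&(((np.mgrid[:420,:560][1]-np.mgrid[:420,:560][0]))<44),.06,(215,205,258,260))
blob("ram",(V>60)&(W[...,2]>.035),.048,(135,120,185,175))
blob("mugs/hi",(W[...,2]>.09),.113,(390,150,470,260))
blob("bottle",(W[...,2]>.03),.1,(260,75,310,150))
# turner heights
for p in [(228,250),(238,232),(247,215),(252,208),(262,195)]: print(p,np.round(px([p])[0],3))
big=cv2.resize(f[90:270,70:310],None,fx=3.3,fy=3.3,interpolation=cv2.INTER_CUBIC); save("crop0",big)
E
python3 m.py
```

```text
sheet c [0.6054 0.2859] size [0.265 0.28 ] ang 52.4 medz 0.0071
   corners [[0.414000004529953, 0.26600000262260437], [0.6359999775886536, 0.0949999988079071], [0.796999990940094, 0.3059999942779541], [0.574999988079071, 0.47600001096725464]]
biscuit c [0.5468 0.3285] size [0.102 0.105] ang 1.1 medz 0.0194
   corners [[0.4950000047683716, 0.3799999952316284], [0.4970000088214874, 0.2750000059604645], [0.5989999771118164, 0.2770000100135803], [0.597000002861023, 0.38199999928474426]]
board c [ 0.5657 -0.3166] size [0.304 0.205] ang 61.2 medz 0.0187
   corners [[0.40299999713897705, -0.4000000059604645], [0.5820000171661377, -0.49900001287460327], [0.7279999852180481, -0.2329999953508377], [0.5490000247955322, -0.1340000033378601]]
cork+turner c [ 0.5253 -0.0064] size [0.132 0.224] ang 79.4 medz 0.0101
   corners [[0.40299999713897705, -0.050999999046325684], [0.6230000257492065, -0.09200000017881393], [0.6470000147819519, 0.03799999877810478], [0.4269999861717224, 0.07900000363588333]]
blade c [0.5556 0.0016] size [0.087 0.101] ang 61.3 medz 0.011
   corners [[0.49000000953674316, -0.
[... 596 characters left out ...]
90000104904175, 0.3149999976158142]]
mugs/hi c [ 0.4738 -0.3684] size [0.073 0.098] ang 3.5 medz 0.0797
   corners [[0.4350000023841858, -0.32199999690055847], [0.4410000145435333, -0.4189999997615814], [0.5130000114440918, -0.41499999165534973], [0.5070000290870667, -0.31700000166893005]]
bottle c [ 0.7617 -0.0634] size [0.065 0.141] ang 87.3 medz 0.1614
   corners [[0.6899999976158142, -0.09300000220537186], [0.8309999704360962, -0.0989999994635582], [0.8339999914169312, -0.03400000184774399], [0.6930000185966492, -0.027000000700354576]]
(228, 250) [0.408 0.078 0.068]
(238, 232) [0.451 0.055 0.074]
(247, 215) [0.495 0.035 0.064]
(252, 208) [0.522 0.025 0.02 ]
(262, 195) [0.559 0.    0.01 ]
```

View pics/crop0.png

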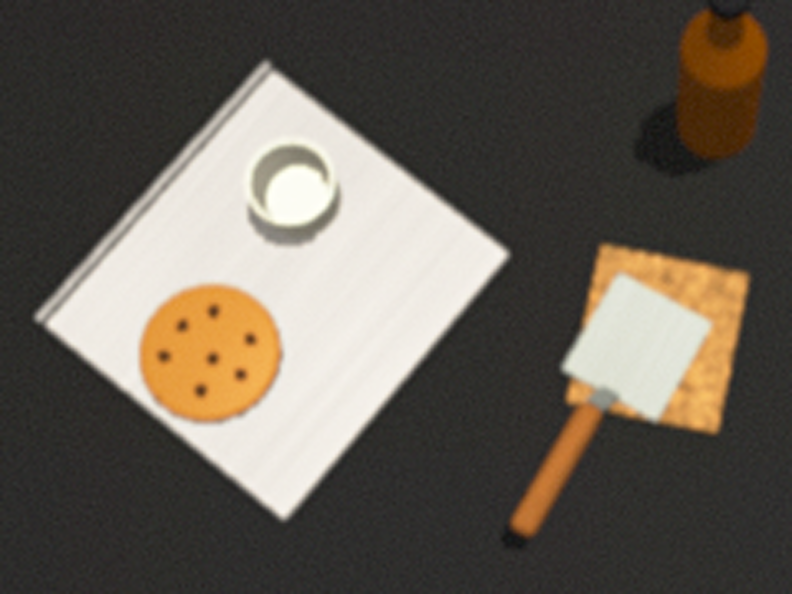

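Crop check: biscuit with seven chips at (210,352), lip on the upper-left edge, ramekin clear to its right. The steel-bladed, wooden-handled turner sits on speckled cork, with the blade somewhat left of the cork's centre. Now the remaining obstacles and the rest's centre.

```bash
cat > m2.py <<'E'
import io,contextlib
with contextlib.redirect_stdout(io.StringIO()):
    from m import *
P=W[150:260,390:475].reshape(-1,3); P=P[(P[:,2]>.08)&(P[:,2]<.13)]
C=np.array([.5657,-.3166]);ax=np.array([[.876,-.481],[.481,.876]])
q=(P[:,:2]-C)@ax.T
print("mug pts board frame n",len(q)); 
_,lab,cen=cv2.kmeans(q.astype(np.float32),2,None,(3,50,1e-4),5,cv2.KMEANS_PP_CENTERS)
for i in (0,1): print(cen[i],q[lab[:,0]==i].min(0),q[lab[:,0]==i].max(0))
B=W[75:150,255:315].reshape(-1,3)
for a,b in ((.03,.1),(.1,.18),(.22,.27)):
    k=B[(B[:,2]>a)&(B[:,2]<b)]; print("bottle z",a,b,k.min(0).round(3),k.max(0).round(3))
# rest corners from crop
cr=[ray(70+u/3.3,90+v/3.3,.008)[:2] for u,v in ((603,243),(750,272),(718,432),(568,403))]
print("rest corners",np.round(cr,3).tolist(),"centre",np.mean(cr,0).round(4))
bl=[ray(70+u/3.3,90+v/3.3,.010)[:2] for u,v in ((622,272),(712,325),(655,420),(562,370))]
print("blade corners",np.round(bl,3).tolist(),"centre",np.mean(bl,0).round(4))
print("handle end",ray(70+525/3.3,90+530/3.3,.069).round(4))
E
python3 m2.py
```

```text
mug pts board frame n 937
[-0.05324583 -0.097121  ] [-0.11111384 -0.13644229] [-0.01080991 -0.06434142]
[ 0.04927629 -0.0858187 ] [ 0.01310613 -0.12706837] [ 0.08605039 -0.02321842]
bottle z 0.03 0.1 [ 0.714 -0.092  0.03 ] [ 0.746 -0.03   0.1  ]
bottle z 0.1 0.18 [ 0.714 -0.093  0.1  ] [ 0.77  -0.031  0.18 ]
bottle z 0.22 0.27 [ 0.732 -0.076  0.221] [ 0.763 -0.047  0.256]
rest corners [[0.643, 0.026], [0.621, -0.091], [0.492, -0.067], [0.513, 0.05]] centre [ 0.5672 -0.0203]
blade corners [[0.619, 0.011], [0.577, -0.061], [0.5, -0.018], [0.539, 0.056]] centre [ 0.5586 -0.0032]
handle end [0.4059 0.0756 0.069 ]
```

Request:
play_rows(
  commands=[
    [[0.022,-0.0525,0],[0,0,0]],
    [[0.044,-0.105,0],[0,0,-0.01]],
    [[0.066,-0.158,0],[0,0,-0.02]],
    [[0.088,-0.21,0],[0,0,-0.03]],
    [[0.11,-0.263,0],[0,0,-0.04]],
    [[0.132,-0.315,0],[0,0,-0.05]],
    [[0.154,-0.367,0],[0,0,-0.06]],
    [[0.176,-0.42,-0.02],[0,0,-0.065]],
    [[0.198,-0.473,-0.05],[0,0,-0.065]],
    [[0.218,-0.525,-0.08],[0,0,-0.065]],
  ],
  gripper=0.087,
)

```text
time_s: 1.35
position: [0.4799, 0.0431, 0.1683]
tcp_rot: [[0.478, 0.001, -0.879], [0.879, -0.0, 0.478], [0.001, -1.0, -0.001]]
force: [1.2, 0.4, 0.2]
opening: 1.001
```

Request:
play_rows(
  commands=[
    [[0,-0.002,-0.02],[0,0,0]],
    [[0,-0.003,-0.045],[0,0,0]],
    [[0,-0.003,-0.07],[0,0,0]],
    [[0,-0.003,-0.09],[0,0,0]],
    [[0,-0.003,-0.1045],[0,0,0]],
    [[0,-0.003,-0.1045],[0,0,0]],
    [[0,-0.003,-0.1045],[0,0,0]],
  ],
)

```text
time_s: 2.22
position: [0.4795, 0.0419, 0.0649]
tcp_rot: [[0.477, 0.001, -0.879], [0.879, -0.0, 0.477], [0.0, -1.0, -0.001]]
force: [0.3, -0.8, 0.2]
opening: 1.0
```

Request:
play_rows(
  commands=[
    [[0,0,0],[0,0,0]],
    [[0,0,0],[0,0,0]],
    [[0,0,0],[0,0,0]],
    [[0,0,0],[0,0,0]],
    [[0,0,0],[0,0,0]],
    [[0,0,0],[0,0,0]],
  ],
  gripper=0.0,
)

```text
time_s: 2.98
position: [0.4791, 0.0418, 0.0645]
tcp_rot: [[0.478, -0.0, -0.879], [0.879, 0.0, 0.478], [-0.0, -1.0, 0.0]]
force: [0.2, -0.7, 0.2]
opening: 0.398
```

Request:
play_rows(
  commands=[
    [[0,0,0],[0,0,0]],
    [[0,0,0],[0,0,0]],
    [[0,0,0],[0,0,0]],
    [[0,0,0],[0,0,0]],
  ],
)

```text
time_s: 3.48
position: [0.4791, 0.0419, 0.0645]
tcp_rot: [[0.477, -0.0, -0.879], [0.879, 0.0, 0.477], [-0.0, -1.0, 0.0]]
force: [-0.0, -0.0, -0.1]
opening: 0.224
```

Request:
play_rows(
  commands=[
    [[0,0,0.01],[0,0,0]],
    [[0,0,0.025],[0,0,0]],
    [[0,0,0.04],[0,0,0]],
    [[0,0,0.06],[0,0,0]],
    [[0,0,0.06],[0,0,0]],
  ],
)

```text
time_s: 4.1
position: [0.4803, 0.0417, 0.1264]
tcp_rot: [[0.477, 0.004, -0.879], [0.879, -0.001, 0.477], [0.002, -1.0, -0.004]]
force: [-0.5, -0.4, -2.2]
opening: 0.226
```

```bash
python3 - <<'E'
from h import *
s=read_state(); print(s["position"].round(4),s["opening"],s["force"].round(2))
c=capture("top"); np.savez("top1.npz",**c); W=world(c)
d=capture("side"); np.savez("side1.npz",**d); w=capture("wrist")
a=cv2.resize(d["frame"][150:290,180:380],(600,420)); b=w["frame"]
save("lift",np.hstack([cv2.resize(d["frame"][160:300,190:340],(400,373)),cv2.resize(b,(400,373))]))
hsv=cv2.cvtColor(c["frame"],cv2.COLOR_RGB2HSV)
m=(hsv[...,1]<60)&(hsv[...,2]>90)&(W[...,2]>.04)&(W[...,2]<.1)
m[:, :225]=0;m[:,320:]=0;m[:150]=0;m[260:]=0
P=W[m]; print(len(P),np.median(P,0))
A=np.c_[P[:,:2],np.ones(len(P))]; k=np.linalg.lstsq(A,P[:,2],rcond=None)[0]; print("slopes deg",np.degrees(k[:2]),np.std(A@k-P[:,2]))
E
```

```text
[0.4803 0.0417 0.1264] 0.2261961687466918 [-0.51 -0.39 -2.19]
398 [ 0.56673563 -0.02771201  0.07310005]
slopes deg [ 0.03454042 -0.13789919] 0.002484663209647045
```

View pics/lift.png

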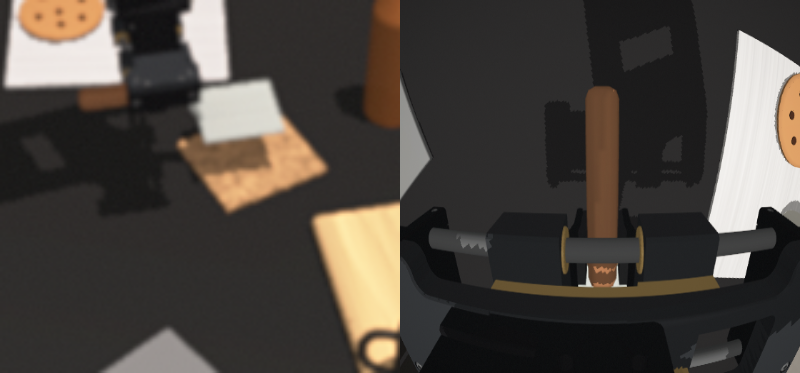

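Held level (side and wrist views: the handle is centred between the pads and the blade is parallel to the cork). Next I swing to the sheet's open -x side, in line with the biscuit and lip.

Request:
play_rows(
  commands=[
    [[-0.005,0.012,0.0],[0,0,0.1414]],
    [[-0.011,0.025,0.0],[0,0,0.2828]],
    [[-0.017,0.037,0.0],[0,0,0.4242]],
    [[-0.023,0.05,0.0],[0,0,0.5656]],
    [[-0.029,0.062,0.0],[0,0,0.707]],
    [[-0.035,0.075,0.0],[0,0,0.8484]],
    [[-0.041,0.087,0.0],[0,0,0.99]],
    [[-0.047,0.1,0.0],[0,0,1.131]],
    [[-0.052,0.112,0.0],[0,0,1.273]],
    [[-0.0577,0.125,0.0],[0,0,1.414]],
  ],
)

```text
time_s: 5.5
position: [0.4208, 0.1671, 0.1237]
tcp_rot: [[-0.796, -0.002, -0.605], [0.605, -0.0, -0.796], [0.001, -1.0, 0.001]]
force: [0.5, 0.6, -2.6]
opening: 0.232
```

Request:
play_rows(
  commands=[
    [[0,0,-0.01],[-0.007,0.005,0]],
    [[0,0,-0.02],[-0.014,0.01,0]],
    [[0,0,-0.03],[-0.021,0.016,0]],
    [[0,0,-0.04],[-0.028,0.021,0]],
    [[0,0,-0.05],[-0.028,0.021,0]],
    [[0,0,-0.05],[-0.028,0.021,0]],
  ],
)

```text
time_s: 6.25
position: [0.4209, 0.1667, 0.0736]
tcp_rot: [[-0.793, -0.023, -0.609], [0.609, -0.028, -0.793], [0.001, -0.999, 0.036]]
force: [-0.2, -0.3, -1.7]
opening: 0.228
```

```bash
python3 - <<'E'
from h import *
s=read_state(); print(s["position"].round(4),s["opening"],s["force"].round(2),s["joint_positions"].round(1)); print(s["tcp_rot"].round(3))
c=capture("top"); np.savez("top2.npz",**c)
d=capture("side"); 
save("appr",np.hstack([cv2.resize(c["frame"][90:260,70:240],(400,400),interpolation=2),cv2.resize(d["frame"][110:230,150:290],(400,400),interpolation=2)]))
E
```

```text
[0.4209 0.1667 0.0736] 0.22794676184606694 [-0.15 -0.33 -1.67] [   8.3   36.1  113.2   -2.7   32.2 -131.9]
[[-0.793 -0.023 -0.609]
 [ 0.609 -0.028 -0.793]
 [ 0.001 -0.999  0.036]]
```

View pics/appr.png

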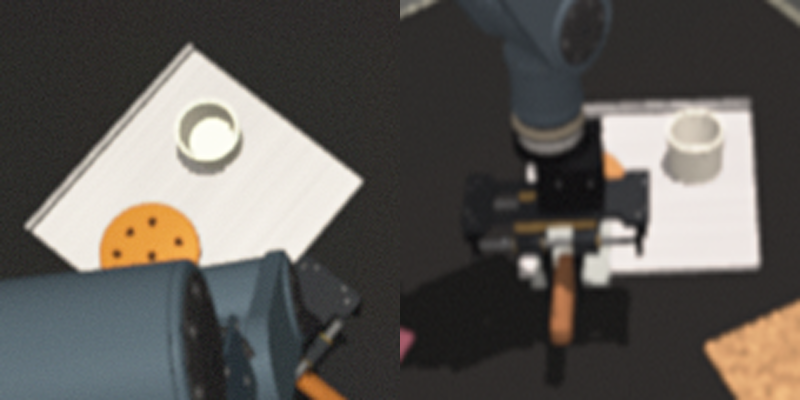

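The top view shows the biscuit unmoved at left panel (150,250), with the blade hidden under the arm. The side view shows the turner in line with it and the ramekin well clear. Lower to contact by force.

Request:
play_rows(
  commands=[
    [[0,0,-0.002],[0,0,0]],
    [[0,0,-0.004],[0,0,0]],
    [[0,0,-0.006],[0,0,0]],
    [[0,0,-0.0075],[0,0,0]],
    [[0,0,-0.0075],[0,0,0]],
  ],
)

```text
time_s: 6.98
position: [0.4214, 0.1669, 0.0669]
tcp_rot: [[-0.793, -0.021, -0.608], [0.609, -0.028, -0.793], [-0.0, -0.999, 0.035]]
force: [0.2, 0.0, -1.5]
opening: 0.23
```

Request:
play_rows(
  commands=[
    [[0,0,-0.001],[0,0,0]],
    [[0,0,-0.001],[0,0,0]],
    [[0,0,-0.001],[0,0,0]],
  ],
)

```text
time_s: 7.35
position: [0.4215, 0.1669, 0.0661]
tcp_rot: [[-0.793, -0.021, -0.608], [0.609, -0.028, -0.793], [-0.0, -0.999, 0.035]]
force: [0.0, 0.5, -0.1]
opening: 0.227
```

Request:
play_rows(
  commands=[
    [[0,0,-0.0008],[0,0,0]],
    [[0,0,-0.0008],[0,0,0]],
    [[0,0,-0.0008],[0,0,0]],
  ],
)

```text
time_s: 7.72
position: [0.4214, 0.1668, 0.0653]
tcp_rot: [[-0.793, -0.021, -0.608], [0.609, -0.028, -0.793], [-0.0, -0.999, 0.035]]
force: [-0.1, -0.9, 1.1]
opening: 0.227
```

Request:
play_rows(
  commands=[
    [[0.006,0.008,0],[0,0,0]],
    [[0.012,0.016,0],[0,0,0]],
    [[0.018,0.024,0],[0,0,0]],
    [[0.024,0.032,0],[0,0,0]],
    [[0.03,0.04,0],[0,0,0]],
    [[0.036,0.048,0],[0,0,0]],
    [[0.042,0.056,0],[0,0,0]],
    [[0.048,0.064,0],[0,0,0]],
    [[0.054,0.071,0],[0,0,0]],
    [[0.06,0.079,0],[0,0,0]],
  ],
)

```text
time_s: 8.98
position: [0.4818, 0.2463, 0.0652]
tcp_rot: [[-0.793, -0.021, -0.609], [0.609, -0.028, -0.793], [-0.0, -0.999, 0.035]]
force: [-1.4, -2.3, 1.4]
opening: 0.226
```

```bash
cat > look.py <<'E'
import sys
from h import *
s=read_state(); print(s["position"].round(4),s["opening"].round(3),s["force"].round(2),s["moment"].round(2))
C=np.array([.6054,.2859]);u=np.array([.608,.794]);l=np.array([-.794,.608])
out=[]
for n in ("top","side"):
    c=capture(n); W=world(c); hsv=cv2.cvtColor(c["frame"],cv2.COLOR_RGB2HSV)
    sf=(W[...,:2]-C)@np.stack([u,l]).T
    m=(hsv[...,1]>130)&(hsv[...,0]<22)&(hsv[...,2]>90)&(abs(sf[...,0])<.16)&(abs(sf[...,1])<.14)&(W[...,2]<float(sys.argv[2]))
    q=sf[m]; z=W[m][:,2]
    if len(q): print(n,len(q),"sheet-frame min",np.percentile(q,2,0).round(3),"max",np.percentile(q,98,0).round(3),"z",np.percentile(z,[10,50,90]).round(4))
    f=c["frame"]; out.append(cv2.resize(f[90:260,70:240] if n=="top" else f[110:230,150:290],(400,400),interpolation=2))
save(sys.argv[1],np.hstack(out))
E
python3 look.py push1 0.04
```

```text
Traceback (most recent call last):
  File "look.py", line 3, in <module>
    s=read_state(); print(s["position"].round(4),s["opening"].round(3),s["force"].round(2),s["moment"].round(2))
                                                 ^^^^^^^^^^^^^^^^^^
AttributeError: 'float' object has no attribute 'round'
```

```bash
sed -i 's/s\["opening"\].round(3)/round(s["opening"],3)/' look.py; python3 look.py push1 0.04
```

```text
[0.4818 0.2463 0.0652] 0.226 [-1.38 -2.31  1.36] [ 0.02  0.09 -0.05]
top 305 sheet-frame min [-0.137  0.023] max [0.114 0.088] z [0.016  0.02   0.0232]
side 21 sheet-frame min [0.01  0.033] max [0.03 0.1 ] z [0.0143 0.0177 0.022 ]
```

View pics/push1.png

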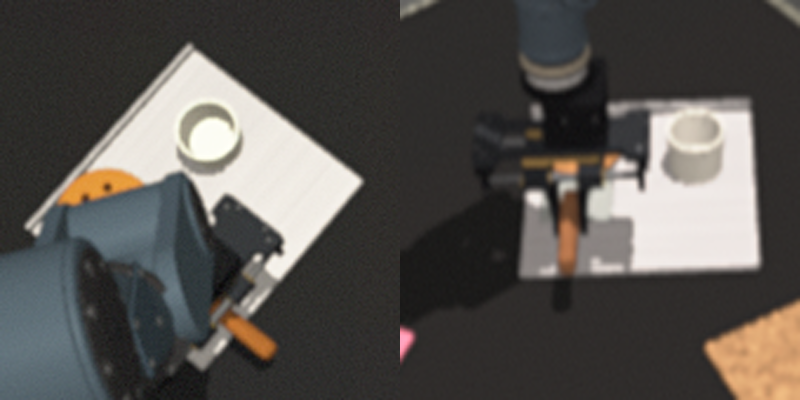

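The top view shows the biscuit has slid up to the lip (its far edge about 0.114–0.12 in the sheet frame). The blade tip is at its rear rim and the ramekin is untouched. Continue pushing under it.

Request:
play_rows(
  commands=[
    [[0.004,0.0055,0],[0,0,0]],
    [[0.009,0.011,0],[0,0,0]],
    [[0.013,0.017,0],[0,0,0]],
    [[0.0175,0.0225,0],[0,0,0]],
    [[0.022,0.0285,0],[0,0,0]],
  ],
)

```text
time_s: 9.7
position: [0.5036, 0.2746, 0.0652]
tcp_rot: [[-0.793, -0.021, -0.608], [0.609, -0.028, -0.793], [-0.0, -0.999, 0.035]]
force: [-1.4, -1.3, 1.2]
opening: 0.227
```

Request:
play_rows(
  commands=[
    [[0.004,0.0055,0],[0,0,0]],
    [[0.008,0.0105,0],[0,0,0]],
    [[0.012,0.0155,0],[0,0,0]],
    [[0.0155,0.0205,0],[0,0,0]],
    [[0.0155,0.0205,0],[0,0,0]],
  ],
)

```text
time_s: 10.32
position: [0.5199, 0.2958, 0.0652]
tcp_rot: [[-0.793, -0.019, -0.609], [0.609, -0.027, -0.793], [-0.001, -0.999, 0.033]]
force: [-1.0, 1.1, -0.2]
opening: 0.231
```

```bash
python3 look.py push2 0.05; python3 - <<'E'
from h import *
w=capture("wrist"); save("wr2",w["frame"])
a=cv2.imread("pics/push2.png"); b=cv2.imread("pics/wr2.png")
cv2.imwrite("pics/push2b.png",np.hstack([cv2.resize(a[:,:400],(300,400)) ,cv2.resize(b,(480,400))]))
E
```

```text
[0.5199 0.2958 0.0652] 0.231 [-1.02  1.06 -0.25] [ 0.4  -0.04  0.06]
side 107 sheet-frame min [0.013 0.024] max [0.092 0.113] z [0.0157 0.0198 0.0232]
```

View pics/push2b.png

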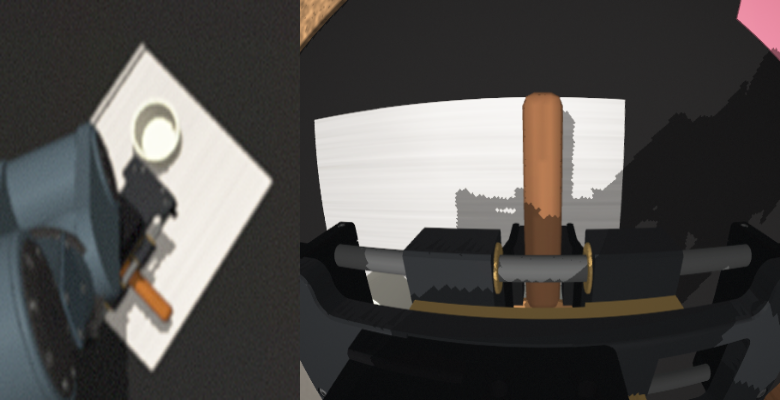

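The wrist view shows the handle still straight in the jaws. The blade is occluded, but side depth puts the biscuit's rear at sheet x≈0.013, i.e. against the lip, with the blade tip near 0.09 under it. A last 9 mm, then a gentle trial lift with the blade brought level and slightly tip-up.

Request:
play_rows(
  commands=[
    [[0.003,0.0035,0],[0,0,0]],
    [[0.0055,0.007,0],[0,0,0]],
    [[0.0055,0.007,0],[0,0,0]],
    [[0.0055,0.007,0],[0,0,0]],
  ],
)

```text
time_s: 10.98
position: [0.5219, 0.2997, 0.0648]
tcp_rot: [[-0.793, -0.027, -0.608], [0.609, -0.032, -0.793], [0.002, -0.999, 0.042]]
force: [-4.5, -5.9, 3.8]
opening: 0.228
```

Request:
play_rows(
  commands=[
    [[0,0,0.002],[0.01,-0.007,0]],
    [[0,0,0.004],[0.02,-0.015,0]],
    [[0,0,0.006],[0.03,-0.023,0]],
    [[0,0,0.01],[0.045,-0.034,0]],
    [[0,0,0.015],[0.06,-0.046,0]],
    [[0,0,0.02],[0.06,-0.046,0]],
    [[0,0,0.025],[0.06,-0.046,0]],
    [[0,0,0.025],[0.06,-0.046,0]],
  ],
)

```text
time_s: 11.98
position: [0.5256, 0.3025, 0.0912]
tcp_rot: [[-0.793, 0.028, -0.608], [0.609, 0.033, -0.793], [-0.002, -0.999, -0.043]]
force: [0.8, -0.0, -2.6]
opening: 0.225
```

```bash
python3 look.py lift1 0.075
```

```text
[0.5256 0.3025 0.0912] 0.225 [ 0.75 -0.04 -2.6 ] [-0.1   0.2  -0.02]
side 145 sheet-frame min [0.015 0.021] max [0.154 0.115] z [0.0292 0.0374 0.0416]
```

View pics/lift1.png

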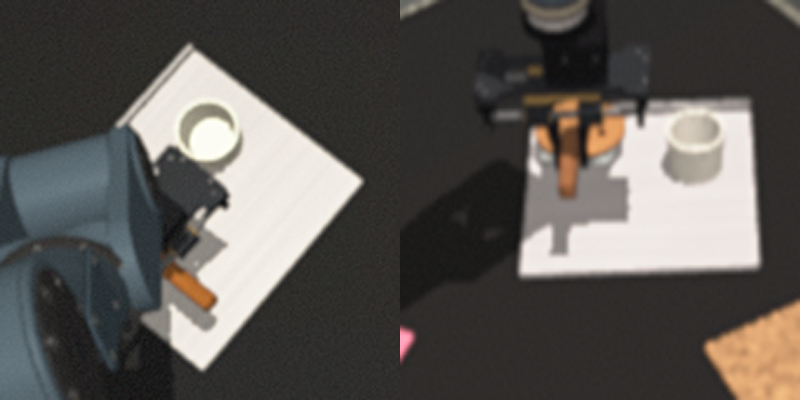

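Side view: the biscuit sits squarely on the lifted blade (right panel about (580,130)), rear at the shank, and the shadow is detached. Wrist load of −2.6 N equals turner plus biscuit. Raise it and hold.

Request:
play_rows(
  commands=[
    [[0,0,0.004],[0,0,0]],
    [[0,0,0.012],[0,0,0]],
    [[0,0,0.022],[0,0,0]],
    [[0,0,0.033],[0,0,0]],
    [[0,0,0.044],[0,0,0]],
    [[0,0,0.054],[0,0,0]],
    [[0,0,0.06],[0,0,0]],
    [[0,0,0.06],[0,0,0]],
    [[0,0,0.06],[0,0,0]],
    [[0,0,0.06],[0,0,0]],
  ],
)

```text
time_s: 13.32
position: [0.5241, 0.3017, 0.1497]
tcp_rot: [[-0.793, 0.024, -0.608], [0.609, 0.032, -0.793], [0.0, -0.999, -0.04]]
force: [-0.5, 0.7, -2.6]
opening: 0.227
```

Request:
play_rows(
  commands=[
    [[-0.003,-0.007,0],[0,0,-0.02]],
    [[-0.01,-0.022,0],[0,0,-0.056]],
    [[-0.018,-0.04,0],[0,0,-0.103]],
    [[-0.028,-0.06,0],[0,0,-0.155]],
    [[-0.037,-0.08,0],[0,0,-0.207]],
    [[-0.046,-0.1,0],[0,0,-0.259]],
    [[-0.055,-0.12,0],[0,0,-0.31]],
    [[-0.064,-0.14,0],[0,0,-0.362]],
    [[-0.074,-0.161,0],[0,0,-0.414]],
    [[-0.084,-0.182,0],[0,0,-0.47]],
  ],
)

```text
time_s: 14.58
position: [0.4393, 0.1185, 0.1504]
tcp_rot: [[-0.428, 0.036, -0.903], [0.904, 0.017, -0.428], [-0.0, -0.999, -0.04]]
force: [-0.3, -0.0, -2.0]
opening: 0.225
```

Request:
play_rows(
  commands=[
    [[0,-0.017,0],[0,0,-0.048]],
    [[0,-0.034,0],[0,0,-0.096]],
    [[0,-0.051,0],[0,0,-0.144]],
    [[0,-0.068,0],[0,0,-0.192]],
    [[0,-0.085,0],[0,0,-0.24]],
    [[0,-0.102,0],[0,0,-0.288]],
    [[0,-0.119,0],[0,0,-0.336]],
    [[0,-0.136,0],[0,0,-0.384]],
    [[0,-0.153,0],[0,0,-0.432]],
    [[0,-0.17,0],[0,0,-0.48]],
  ],
)

```text
time_s: 15.82
position: [0.4396, -0.0511, 0.1504]
tcp_rot: [[0.037, 0.04, -0.998], [0.999, -0.002, 0.037], [-0.0, -0.999, -0.04]]
force: [-0.1, -0.1, -1.8]
opening: 0.225
```

Request:
play_rows(
  commands=[
    [[0.007,-0.018,0],[0,0,-0.052]],
    [[0.015,-0.035,0],[0,0,-0.103]],
    [[0.022,-0.053,0],[0,0,-0.155]],
    [[0.029,-0.071,0],[0,0,-0.206]],
    [[0.037,-0.089,0],[0,0,-0.258]],
    [[0.044,-0.106,0],[0,0,-0.31]],
    [[0.051,-0.124,0],[0,0,-0.361]],
    [[0.0585,-0.142,0],[0,0,-0.413]],
    [[0.064,-0.155,0],[0,0,-0.45]],
    [[0.0665,-0.161,0],[0,0,-0.469]],
  ],
)

```text
time_s: 17.08
position: [0.5074, -0.2121, 0.1501]
tcp_rot: [[0.484, 0.036, -0.875], [0.875, -0.02, 0.483], [-0.0, -0.999, -0.041]]
force: [-0.7, 0.4, -2.4]
opening: 0.229
```

```bash
cat > lookb.py <<'E'
import sys
from h import *
s=read_state(); print(s["time_s"],s["position"].round(4),round(s["opening"],3),s["force"].round(2),s["tcp_rot"][:,2].round(3))
C=np.array([.5657,-.3166]);A=np.array([[.876,-.481],[.481,.876]])
out=[]
for n in ("top","side"):
    c=capture(n); np.savez("b_"+n+".npz",**c); W=world(c); f=c["frame"]; hsv=cv2.cvtColor(f,cv2.COLOR_RGB2HSV).astype(int)
    bf=(W[...,:2]-C)@A.T
    m=(hsv[...,1]>190 if n=="x" else hsv[...,1]>150)&(hsv[...,0]<18)&(hsv[...,2]>110)&(abs(bf[...,0])<.12)&(abs(bf[...,1])<.16)&(W[...,2]>.02)&(W[...,2]<.16)
    q=bf[m]; z=W[m][:,2]
    if len(q):
        print(n,len(q),"board-frame min",np.percentile(q,2,0).round(3),"max",np.percentile(q,98,0).round(3),"z",np.percentile(z,[10,50,90]).round(4))
        k=np.c_[q,np.ones(len(q))]; print("  slopes deg",np.degrees(np.linalg.lstsq(k,z,rcond=None)[0][:2]).round(1))
    out.append(cv2.resize(f[110:280,290:490] if n=="top" else f[180:350,270:470],(400,340),interpolation=2))
save(sys.argv[1],np.hstack(out))
E
python3 lookb.py board1
```

```text
17.075 [ 0.5074 -0.2121  0.1501] 0.229 [-0.71  0.37 -2.36] [-0.875  0.483 -0.041]
top 1 board-frame min [0.097 0.079] max [0.097 0.079] z [0.0209 0.0209 0.0209]
  slopes deg [0.1 0.1]
side 7 board-frame min [-0.018  0.034] max [0.028 0.084] z [0.0903 0.0951 0.099 ]
  slopes deg [-10.1   1.8]
```

View pics/board1.png

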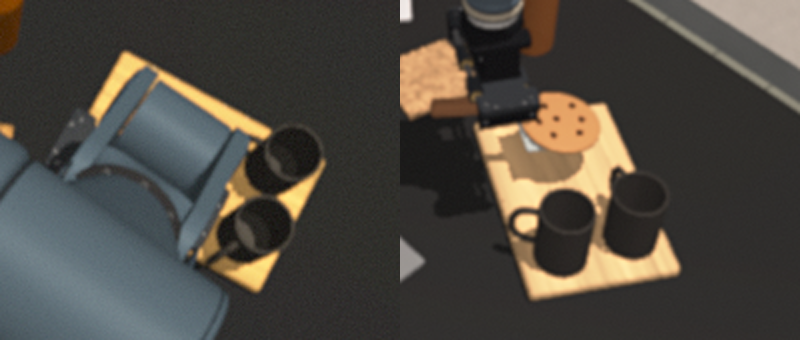

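Side view: the biscuit rides squarely on the blade, centred about (563,122) in the picture, over the board's free end. Mugs clear. I'll measure its centre from depth.

```bash
cat > mb.py <<'E'
from h import *
import sys
lo,hi=float(sys.argv[1]),float(sys.argv[2])
c=dict(np.load("b_side.npz")); W=world(c); f=c["frame"]; hsv=cv2.cvtColor(f,cv2.COLOR_RGB2HSV).astype(int)
m=(W[...,2]>lo)&(W[...,2]<hi)&(hsv[...,1]>60)&(hsv[...,2]>100); m[:215]=0;m[265:]=0;m[:,:325]=0;m[:,375:]=0
v,u=np.nonzero(m); P=W[m]; C=np.array([.5657,-.3166]);A=np.array([[.876,-.481],[.481,.876]])
q=(P[:,:2]-C)@A.T
print(len(q),"px",u.min(),u.max(),v.min(),v.max(),"z",np.percentile(P[:,2],[5,50,95]).round(4))
(cx,r)=cv2.minEnclosingCircle(q.astype(np.float32)); print("enclosing",np.round(cx,4),round(r,4)); print(np.percentile(q,[2,98],0).round(4).tolist())
k=np.c_[q,np.ones(len(q))]; print("slopes deg",np.degrees(np.linalg.lstsq(k,P[:,2],rcond=None)[0][:2]).round(1))
E
python3 mb.py .085 .14
```

```text
837 px 329 369 227 256 z [0.0887 0.0954 0.1018]
enclosing [-0.0048  0.0573] 0.0574
[[-0.0519, 0.0062], [0.0452, 0.1042]]
slopes deg [-6.6  0.6]
```

Biscuit centre at board frame about (−0.004, 0.057). It is sitting ~6.6° tip-down and ~17 mm lower than nominal, so the turner pivoted about 9° in the jaws during the final push. The same deficit shows at the trial lift (17 mm then, 17.6 mm now), so it isn't creeping. Tip-down is the attitude I need for sliding off, so I lower it with a bit more tilt.

Request:
play_rows(
  commands=[
    [[0,0,-0.004],[0.003,0.005,0]],
    [[0,0,-0.01],[0.006,0.011,0]],
    [[0,0,-0.016],[0.01,0.018,0]],
    [[0,0,-0.022],[0.014,0.025,0]],
    [[0,0,-0.028],[0.018,0.032,0]],
    [[0,0,-0.034],[0.022,0.04,0]],
    [[0,0,-0.039],[0.026,0.047,0]],
    [[0,0,-0.043],[0.029,0.0525,0]],
    [[0,0,-0.045],[0.029,0.0525,0]],
    [[0,0,-0.045],[0.029,0.0525,0]],
  ],
)

```text
time_s: 18.42
position: [0.5068, -0.2111, 0.1051]
tcp_rot: [[0.482, -0.017, -0.876], [0.876, 0.009, 0.482], [-0.0, -1.0, 0.02]]
force: [-0.6, 0.2, -3.6]
opening: 0.226
```

```bash
python3 lookb.py board2; python3 mb.py .028 .10
```

```text
18.425 [ 0.5068 -0.2111  0.1051] 0.226 [-0.61  0.22 -3.56] [-0.876  0.482  0.02 ]
side 4 board-frame min [-0.011  0.031] max [0.024 0.061] z [0.0427 0.0445 0.0481]
  slopes deg [-11.6   0.3]
665 px 326 365 239 264 z [0.0356 0.044  0.0528]
enclosing [-0.0084  0.0607] 0.0559
[[-0.0556, 0.0164], [0.0413, 0.1042]]
slopes deg [-9.9 -0.4]
```

View pics/board2.png

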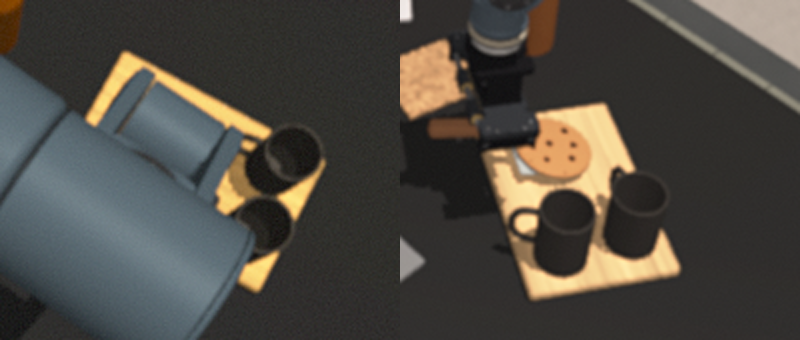

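Side view: biscuit on the tilted blade (555,148), front rim just above the wood, mugs clear. Feel for contact.

Request:
play_rows(
  commands=[
    [[0,0,-0.001],[0,0,0]],
    [[0,0,-0.002],[0,0,0]],
    [[0,0,-0.003],[0,0,0]],
    [[0,0,-0.003],[0,0,0]],
  ],
)

```text
time_s: 19.02
position: [0.5069, -0.2111, 0.1021]
tcp_rot: [[0.482, -0.017, -0.876], [0.876, 0.009, 0.482], [-0.0, -1.0, 0.02]]
force: [0.5, -0.5, -3.1]
opening: 0.224
```

Request:
play_rows(
  commands=[
    [[0,0,-0.001],[0,0,0]],
    [[0,0,-0.002],[0,0,0]],
    [[0,0,-0.002],[0,0,0]],
    [[0,0,-0.002],[0,0,0]],
  ],
)

```text
time_s: 19.52
position: [0.507, -0.2111, 0.1002]
tcp_rot: [[0.482, -0.017, -0.876], [0.876, 0.009, 0.482], [-0.0, -1.0, 0.019]]
force: [-0.2, 0.5, -3.0]
opening: 0.229
```

Request:
play_rows(
  commands=[
    [[0,0,-0.001],[0,0,0]],
    [[0,0,-0.002],[0,0,0]],
    [[0,0,-0.002],[0,0,0]],
    [[0,0,-0.002],[0,0,0]],
  ],
)

```text
time_s: 20.02
position: [0.5069, -0.2111, 0.0983]
tcp_rot: [[0.482, -0.017, -0.876], [0.876, 0.009, 0.482], [-0.0, -1.0, 0.019]]
force: [-0.5, 0.9, -0.8]
opening: 0.224
```

Request:
play_rows(
  commands=[
    [[0,0,-0.001],[0,0,0]],
    [[0,0,-0.0015],[0,0,0]],
    [[0,0,-0.0015],[0,0,0]],
    [[0,0,-0.0015],[0,0,0]],
  ],
)

```text
time_s: 20.52
position: [0.5069, -0.2111, 0.0968]
tcp_rot: [[0.482, -0.017, -0.876], [0.876, 0.009, 0.482], [-0.0, -1.0, 0.019]]
force: [-2.5, 0.5, 1.5]
opening: 0.228
```

Contact at TCP z≈0.098. Ease up by 1 mm and draw the blade back.

Request:
play_rows(
  commands=[
    [[0,0,0.001],[0,0,0]],
    [[-0.003,0.0015,0.001],[0,0,0]],
    [[-0.007,0.004,0.001],[0,0,0]],
    [[-0.0115,0.0065,0.001],[0,0,0]],
    [[-0.0165,0.009,0.001],[0,0,0]],
    [[-0.022,0.012,0.001],[0,0,0]],
    [[-0.0275,0.015,0.001],[0,0,0]],
    [[-0.033,0.018,0.001],[0,0,0]],
  ],
)

```text
time_s: 21.52
position: [0.4736, -0.1929, 0.0977]
tcp_rot: [[0.482, -0.017, -0.876], [0.876, 0.009, 0.482], [-0.0, -1.0, 0.019]]
force: [0.9, 0.4, -0.7]
opening: 0.229
```

```bash
python3 lookb.py board3; python3 mb.py .024 .07
```

```text
21.525 [ 0.4736 -0.1929  0.0977] 0.229 [ 0.88  0.45 -0.73] [-0.876  0.482  0.019]
top 186 board-frame min [0.019 0.022] max [0.043 0.093] z [0.0288 0.0329 0.0363]
  slopes deg [-13.1   0.7]
side 3 board-frame min [-0.024  0.033] max [0.015 0.081] z [0.0349 0.0367 0.0379]
  slopes deg [-5.9  3.1]
765 px 327 373 234 264 z [0.029  0.0353 0.0408]
enclosing [0.0215 0.0763] 0.0871
[[-0.0571, 0.0238], [0.043, 0.1091]]
slopes deg [-5.3 -1. ]
```

Biscuit stayed put (front edge 0.043, was 0.041) and its tilt is down to ~5°. Keep withdrawing.

Request:
play_rows(
  commands=[
    [[-0.006,0.003,0],[0,0,0]],
    [[-0.0125,0.007,0],[0,0,0]],
    [[-0.0195,0.0105,0],[0,0,0]],
    [[-0.0265,0.0145,0],[0,0,0]],
    [[-0.0335,0.0185,0],[0,0,0]],
    [[-0.0405,0.022,0],[0,0,0]],
    [[-0.0475,0.026,0],[0,0,0]],
    [[-0.0545,0.03,0],[0,0,0]],
    [[-0.0615,0.034,0],[0,0,0]],
    [[-0.0685,0.0375,0],[0,0,0]],
  ],
)

```text
time_s: 22.88
position: [0.405, -0.1554, 0.0977]
tcp_rot: [[0.482, -0.017, -0.876], [0.876, 0.009, 0.482], [-0.0, -1.0, 0.019]]
force: [0.0, -1.2, -0.7]
opening: 0.227
```

```bash
python3 lookb.py board4; python3 mb.py .024 .07
```

```text
22.875 [ 0.405  -0.1554  0.0977] 0.227 [ 0.04 -1.17 -0.67] [-0.876  0.482  0.019]
top 781 board-frame min [-0.063  0.012] max [0.038 0.112] z [0.0276 0.0315 0.0352]
  slopes deg [ 0.1 -0.8]
side 2 board-frame min [-0.039  0.061] max [-0.014  0.062] z [0.0306 0.0314 0.0321]
  slopes deg [4.1 0.2]
751 px 326 373 235 264 z [0.0264 0.0305 0.0349]
enclosing [0.0045 0.0769] 0.0728
[[-0.0587, 0.027], [0.0411, 0.1068]]
slopes deg [ 0.  -0.7]
```

View pics/board4.png

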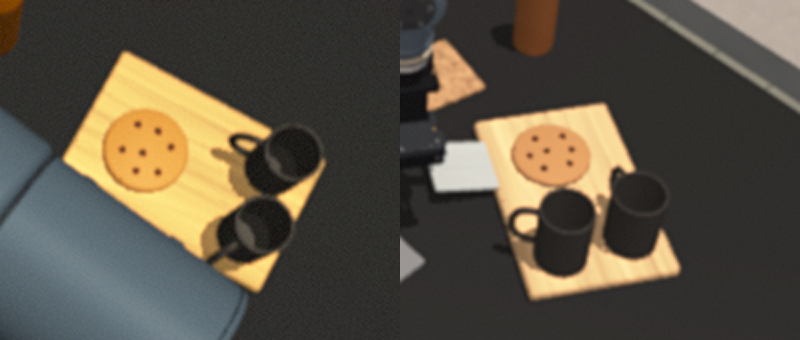

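The biscuit lies flat on the board: top z 0.031, slopes 0.1°/−0.8°, centre about (−0.013, 0.062) in the board frame. The blade is ~20 mm clear of it and the mugs are undisturbed. Now raise, level the turner (~10° tip-up) and go over the cork.

Request:
play_rows(
  commands=[
    [[0,0,0.01],[0,0,0]],
    [[0,0,0.02],[-0.012,-0.022,0]],
    [[0,0,0.03],[-0.024,-0.044,0]],
    [[0,0,0.04],[-0.036,-0.066,0]],
    [[0,0,0.05],[-0.048,-0.088,0]],
    [[0,0,0.06],[-0.06,-0.11,0]],
    [[0,0,0.06],[-0.072,-0.131,0]],
    [[0,0,0.06],[-0.084,-0.153,0]],
    [[0,0,0.06],[-0.084,-0.153,0]],
  ],
)

```text
time_s: 24.1
position: [0.4047, -0.1551, 0.1574]
tcp_rot: [[0.482, 0.134, -0.866], [0.876, -0.074, 0.476], [0.0, -0.988, -0.153]]
force: [1.1, -1.0, -1.8]
opening: 0.228
```

Request:
play_rows(
  commands=[
    [[0.008,0.018,0],[0,0,0]],
    [[0.016,0.036,0],[0,0,0]],
    [[0.026,0.056,0],[0,0,0]],
    [[0.036,0.078,0],[0,0,0]],
    [[0.046,0.1,0],[0,0,0]],
    [[0.056,0.122,0],[0,0,0]],
    [[0.066,0.144,0],[0,0,0]],
    [[0.076,0.166,0],[0,0,0]],
    [[0.082,0.179,0],[0,0,0]],
    [[0.082,0.179,0],[0,0,0]],
  ],
)

```text
time_s: 25.35
position: [0.4877, 0.0239, 0.1575]
tcp_rot: [[0.48, 0.135, -0.867], [0.877, -0.074, 0.475], [-0.0, -0.988, -0.154]]
force: [-0.2, -0.2, -2.0]
opening: 0.224
```

```bash
cat > lr.py <<'E'
import sys
from h import *
s=read_state(); print(s["time_s"],s["position"].round(4),round(s["opening"],3),s["force"].round(2)); print(s["tcp_rot"].round(3).tolist())
lo,hi=map(float,sys.argv[1:3]); C=np.array([.567,-.020]); A=np.array([[.876,-.482],[.482,.876]])
for n in ("top","side"):
    c=capture(n); np.savez("r_"+n+".npz",**c); W=world(c); f=c["frame"]; hsv=cv2.cvtColor(f,cv2.COLOR_RGB2HSV).astype(int)
    q=(W[...,:2]-C)
    m=(hsv[...,1]<60)&(hsv[...,2]>100)&(W[...,2]>lo)&(W[...,2]<hi)&(abs(q[...,0])<.1)&(abs(q[...,1])<.1)
    q=q[m]@A.T; z=W[m][:,2]; print(n,len(q))
    if len(q)>20:
        r=cv2.minAreaRect(q.astype(np.float32)); print(" rest-centred, turner axes: centre",np.round(r[0],4),"size",np.round(r[1],3),"ang",round(r[2],1),"z",np.percentile(z,[5,50,95]).round(4))
        print(" pct",np.percentile(q,[2,98],0).round(3).tolist(),"slopes",np.degrees(np.linalg.lstsq(np.c_[q,np.ones(len(q))],z,rcond=None)[0][:2]).round(1))
E
python3 lr.py .05 .15
```

```text
25.35 [0.4877 0.0239 0.1575] 0.224 [-0.21 -0.24 -2.02]
[[0.48, 0.135, -0.867], [0.877, -0.074, 0.475], [-0.0, -0.988, -0.154]]
top 958
 rest-centred, turner axes: centre [0.0017 0.0008] size [0.085 0.089] ang 89.6 z [0.0996 0.1034 0.1074]
 pct [[-0.038, -0.04], [0.045, 0.041]] slopes [-0.4 -0.2]
side 622
 rest-centred, turner axes: centre [-0.0016 -0.0024] size [0.092 0.105] ang 86.9 z [0.0978 0.1019 0.1066]
 pct [[-0.043, -0.044], [0.047, 0.039]] slopes [-2.4 -0.6]
```

Level within ~1–2° and centred within 2 mm over the cork. Lower.

Request:
play_rows(
  commands=[
    [[0,0,-0.01],[0,0,0]],
    [[0,0,-0.022],[0,0,0]],
    [[0,0,-0.035],[0,0,0]],
    [[0,0,-0.048],[0,0,0]],
    [[0,0,-0.06],[0,0,0]],
    [[0,0,-0.071],[0,0,0]],
    [[0,0,-0.08],[0,0,0]],
    [[0,0,-0.086],[0,0,0]],
    [[0,0,-0.089],[0,0,0]],
    [[0,0,-0.089],[0,0,0]],
  ],
)

```text
time_s: 26.7
position: [0.4875, 0.0234, 0.0686]
tcp_rot: [[0.482, 0.135, -0.866], [0.876, -0.075, 0.476], [-0.0, -0.988, -0.155]]
force: [-0.2, -0.6, -1.0]
opening: 0.224
```

Request:
play_rows(
  commands=[
    [[0,0,-0.001],[0,0,0]],
    [[0,0,-0.002],[0,0,0]],
    [[0,0,-0.002],[0,0,0]],
  ],
)

```text
time_s: 27.08
position: [0.4875, 0.0234, 0.0668]
tcp_rot: [[0.482, 0.136, -0.866], [0.876, -0.075, 0.476], [-0.0, -0.988, -0.155]]
force: [0.2, 0.1, -2.6]
opening: 0.224
```

Request:
play_rows(
  commands=[
    [[0,0,-0.001],[0,0,0]],
    [[0,0,-0.0015],[0,0,0]],
    [[0,0,-0.0015],[0,0,0]],
  ],
)

```text
time_s: 27.45
position: [0.4874, 0.0233, 0.0651]
tcp_rot: [[0.482, 0.135, -0.866], [0.876, -0.075, 0.476], [-0.0, -0.988, -0.155]]
force: [-0.2, -1.0, -1.3]
opening: 0.226
```

Request:
play_rows(
  commands=[
    [[0,0,-0.001],[0,0,0]],
    [[0,0,-0.0015],[0,0,0]],
    [[0,0,-0.0015],[0,0,0]],
  ],
)

```text
time_s: 27.82
position: [0.4873, 0.0234, 0.0642]
tcp_rot: [[0.482, 0.136, -0.866], [0.876, -0.075, 0.476], [0.0, -0.988, -0.155]]
force: [-2.0, 0.3, 4.8]
opening: 0.228
```

```bash
python3 lr.py .004 .04
```

```text
27.825 [0.4873 0.0234 0.0642] 0.228 [-2.04  0.34  4.83]
[[0.482, 0.136, -0.866], [0.876, -0.075, 0.476], [0.0, -0.988, -0.155]]
top 824
 rest-centred, turner axes: centre [ 0.0017 -0.0004] size [0.092 0.084] ang 0.5 z [0.0069 0.0114 0.0159]
 pct [[-0.039, -0.041], [0.045, 0.039]] slopes [ 0.  -0.1]
side 583
 rest-centred, turner axes: centre [ 0.0017 -0.0002] size [0.091 0.096] ang 88.7 z [0.0055 0.0095 0.0137]
 pct [[-0.041, -0.043], [0.047, 0.04]] slopes [-0.4 -0.8]
```

Blade flat on the cork, centred within 2 mm. Ease off, open, retreat.

Request:
play_rows(
  commands=[
    [[0,0,0.0008],[0,0,0]],
    [[0,0,0.0008],[0,0,0]],
  ],
)

```text
time_s: 28.18
position: [0.4876, 0.0233, 0.0645]
tcp_rot: [[0.482, 0.136, -0.866], [0.876, -0.075, 0.476], [-0.0, -0.988, -0.155]]
force: [-1.7, 0.7, 1.2]
opening: 0.224
```

Request:
play_rows(
  commands=[
    [[0,0,0],[0,0,0]],
    [[0,0,0],[0,0,0]],
    [[0,0,0],[0,0,0]],
    [[0,0,0],[0,0,0]],
    [[0,0,0],[0,0,0]],
    [[0,0,0],[0,0,0]],
    [[0,0,0],[0,0,0]],
    [[0,0,0],[0,0,0]],
  ],
  gripper=0.087,
)

```text
time_s: 29.18
position: [0.4874, 0.0234, 0.0645]
tcp_rot: [[0.482, 0.135, -0.866], [0.876, -0.075, 0.476], [-0.0, -0.988, -0.154]]
force: [0.4, 0.4, -0.1]
opening: 0.98
```

Request:
play_rows(
  commands=[
    [[0,0,0.01],[0,0,0]],
    [[0,0,0.025],[0,0,0]],
    [[0,0,0.045],[0,0,0]],
    [[0,0,0.07],[0,0,0]],
    [[0,0,0.1],[0,0,0]],
    [[-0.02,0.02,0.13],[0,0,0]],
    [[-0.04,0.06,0.15],[0,0,0]],
    [[-0.05,0.1,0.15],[0,0,0]],
    [[-0.05,0.14,0.15],[0,0,0]],
    [[-0.05,0.18,0.15],[0,0,0]],
  ],
)

```text
time_s: 30.42
position: [0.437, 0.2046, 0.2154]
tcp_rot: [[0.482, 0.136, -0.866], [0.876, -0.074, 0.476], [0.001, -0.988, -0.155]]
force: [-0.2, -0.1, 0.1]
opening: 0.997
```

Request:
play_rows(
  commands=[
    [[0,0.04,0],[0,0,0]],
    [[0,0.08,0],[0,0,0]],
    [[0,0.08,0],[0,0,0]],
    [[0,0.08,0],[0,0,0]],
  ],
)

```text
time_s: 30.92
position: [0.4368, 0.2829, 0.2146]
tcp_rot: [[0.481, 0.135, -0.866], [0.877, -0.075, 0.475], [-0.001, -0.988, -0.154]]
force: [0.6, -0.7, 1.8]
opening: 1.001
```

```bash
python3 lr.py .004 .04; python3 lookb.py fin; python3 mb.py .024 .07; python3 - <<'E'
from h import *
c=dict(np.load("b_top.npz")); W=world(c)
save("final",cv2.resize(c["frame"][70:290,70:480],None,fx=1.9,fy=1.9,interpolation=2))
c0=dict(np.load("top0.npz")); W0=world(c0)
for n,(u0,v0,u1,v1),lo in (("ramekin",(135,120,185,175),.035),("bottle",(255,75,315,150),.05),("mugs",(390,150,470,260),.08)):
    a=W0[v0:v1,u0:u1].reshape(-1,3); b=W[v0:v1,u0:u1].reshape(-1,3)
    print(n,(np.mean(b[b[:,2]>lo],0)-np.mean(a[a[:,2]>lo],0)).round(4))
E
```

```text
30.925 [0.4368 0.2829 0.2146] 1.001 [ 0.61 -0.69  1.8 ]
[[0.481, 0.135, -0.866], [0.877, -0.075, 0.475], [-0.001, -0.988, -0.154]]
top 1100
 rest-centred, turner axes: centre [-0.0028  0.0003] size [0.102 0.086] ang 0.3 z [0.0072 0.0111 0.0161]
 pct [[-0.043, -0.041], [0.045, 0.041]] slopes [-1.2 -0. ]
side 596
 rest-centred, turner axes: centre [-0.0009 -0.0011] size [0.09  0.101] ang 88.1 z [0.0056 0.0095 0.0148]
 pct [[-0.043, -0.043], [0.048, 0.04]] slopes [-1.8 -0.7]
31.025 [0.4371 0.2823 0.2146] 1.003 [0.57 0.11 0.71] [-0.865  0.477 -0.154]
top 783 board-frame min [-0.062  0.011] max [0.039 0.112] z [0.0275 0.0313 0.0351]
  slopes deg [ 0.4 -1.1]
side 4 board-frame min [-0.024  0.03 ] max [0.022 0.062] z [0.027  0.0308 0.0349]
  slopes deg [ -0.7 -12.1]
742 px 326 368 242 264 z [0.0268 0.0307 0.0348]
enclosing [0.0034 0.0705] 0.0694
[[-0.0587, 0.0268], [0.0402, 0.1065]]
slopes deg [-0.2 -0.7]
ramekin [-0.0002 -0.0004  0.0001]
bottle [0.0001 0.0001 0.0007]
mugs [ 0.      0.0002 -0.0002]
```

View pics/final.png

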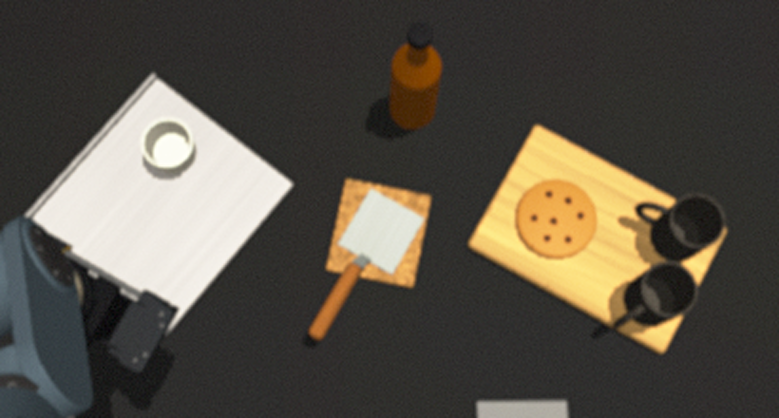

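The final view shows the biscuit flat on the board at (556,218) and the turner centred on the cork at (381,231). The ramekin, mugs and bottle have moved less than 1 mm. The gripper is free.

```bash
python3 -c "
from rig import *
print(hand_in())"
```

```text
the job is handed in; nothing more can be done
None
```

I moved the biscuit to the serving board with the turner, laid the turner back on the cork rest and handed the job in at about 31 s. No verdict was reported. I pushed the biscuit against the sheet's lip to get the blade under it, lifted and carried it, then slid it off by drawing back the tilted blade.

Last checks before handing in:
- **Biscuit:** it is right way up, with its centre at about (−0.012, 0.062) m in the board frame. Its top is at z 0.031 m, matching 18 mm of board plus 13 mm of biscuit. The fitted tilt is about 1° or less.
- **Turner:** its blade is within about 3 mm of the rest's centre and flat within 1–2°, which is depth noise. The gripper is open and well clear.
- **Other objects:** the ramekin, mugs and bottle show less than 1 mm of movement from the start.

**Disagreement along the way:** the turner pivoted about 9° tip-down in the jaws during the last push under the biscuit. It did not creep further; I used the tilt for sliding the biscuit off and levelled it before laying the turner down.

**Not seen directly:** the arm hid the blade going under the biscuit. I inferred it from the wrist force and depth, and the lift confirmed it.

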